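# Press the cleaver and the sharpener home in their foam pockets

### The job

Put the sheathed cleaver away: lay it into the empty pocket of its foam block, the one way round that fits, and press it down until it sits fully home on the pocket's floor. The knife sharpener is only perched in the mouth of the other foam pocket: press it down fully home and level too. Leave the jars and the small bottle standing where they are.

Things in the scene. Friction and masses are not known exactly. Their poses are not given: they have to be found in the camera images.
- cleaver_mid (a point): Cleaver in wooden sheath, lying flat, 180 mm long, 28 thick, flat top. Point: middle of length and width, half-way up (14 mm). x runs handle to sheath, z up. Brown sheath: x -5 to 90, y -25 to 25 mm. Black riveted handle: x -90 to -5, y 1 to 25 mm (in line with the sheath's +y side, so lopsided).
- cleaver: The same cleaver; origin at the middle of its underside. About 0.2 kg, balance point near x = +17, y = +4 mm.
- cleaver_foam_pocket (a point): Floor centre of the cleaver's pocket; axes match the cleaver's when it is home, its middle then 14 mm above this point. Wide part x -7 to 92, y -27 to 27 mm; narrow part x -92 to -7, y -1 to 27 mm: 2 mm clearance all round. Ribs at x = 45 and -50 mm.
- cleaver_foam: Fixed dark foam block 208 x 88 mm on a 216 x 96 mm wooden base; origin: centre of underside. Foam top 28 mm above the worktop, pocket 20 deep (floor 8 mm up), mouth edges rounded 5 mm. Four springy slick grey ribs stand 3.5 mm out of the long walls: a tool laid in the mouth rests on them, underside 5 mm below the foam top.
- sharpener_mid (a point): Knife sharpener 150 mm long, 28 thick, flat top. Point: middle of length and width, half-way up (14 mm). x runs handle to head, z up. Grey head with two slots: x 5 to 75, y -24 to 24 mm; black handle: x -75 to 5, y -12 to 12 mm. It starts in its pocket's mouth, right way round, level on the ribs, 15 mm too high.
- sharpener: The same sharpener; origin at the middle of its underside. About 0.15 kg.
- sharpener_foam_pocket (a point): Floor centre of the sharpener's pocket; axes match the sharpener's, whose middle is 14 mm above this point when home. Wide part x 3 to 77, y -26 to 26 mm; narrow part x -77 to 3, y -14 to 14 mm. Ribs at x = 42 and -45 mm.
- sharpener_foam: Like the other block, 180 x 88 mm on a 188 x 96 mm base, same heights and ribs. In either pocket a tool needs about 8 to 15 N of push to pass the ribs; pushed at one end it goes down tilted, so push near the middle, then at both ends. Home, a tool's top stands 8 mm above the foam, 36 mm above the worktop.
- jar_onion: Bystander: white-capped short jar, 40 mm across, 71 high mm; origin at the centre of its underside
- jar_garlic: Bystander: small white-capped jar, 34 mm across, 89 high mm; origin at the centre of its underside
- jar_coriander: Bystander: black-capped jar, 46 mm across, 135 high mm; origin at the centre of its underside
- oil_bottle_small: Bystander: small yellowish glass bottle, 40 mm across, 146 high mm; origin at the centre of its underside
- jar_season_salt: Bystander: large red-capped jar, 67 mm across, 158 high mm; origin at the centre of its underside

How it is judged (in metres and radians):
At the end, for the whole second after the job is handed in: Cleaver and sharpener each lie in their own pocket, middle within 6 mm of the pocket's centre, within 2.5 mm of fully down on the floor, level within 0.04 rad, at rest (z of cleaver_mid in the frame of cleaver_foam_pocket below 0.0165 m and horizontal distance between cleaver_mid and cleaver_foam_pocket below 0.006 m and angle between each of cleaver_mid, sharpener_mid's own z axis and vertical below 0.04 rad and linear speed of each of cleaver, sharpener below 0.02 m/s and z of sharpener_mid in the frame of sharpener_foam_pocket below 0.0165 m and horizontal distance between sharpener_mid and sharpener_foam_pocket below 0.006 m); the robot touches nothing.
It fails at once if a jar or the bottle is shifted by more than 30 mm (distance of any of jar_onion, jar_garlic, jar_coriander, oil_bottle_small, jar_season_salt from where it was at the start of the episode above 0.03 m).
It also fails if it takes over 72 s, if anything falls off the work surface, if the arm or the gripper's body presses on something with over 40 N, if the wrist force passes 120 N, or if a joint passes its speed limit or range.

### The arm

A 7-joint arm with a two-finger parallel gripper is mounted at the origin on a cart in front of the work surface, level with it; the furniture and walls round the work are solid. World frame = base frame: x ahead of the robot, y to its left, z up, the work surface at z = 0. Lengths are in m, angles in degrees, forces in N, time in s.
With the tool pointing down it reaches from about 0.425 to 0.875 m from the base axis. Payload 4.7 kg.
Tool frame: the origin (TCP) lies at the very end of the fingers, on their centre line; the grasp point (between the pads) lies 19 mm behind it; z points along the fingers, y is the line along which they close (so a half turn about z gives the same grasp; the last joint's range is limited). The gripper opens to 87 mm and grips with 3 to 60 N. Pads are 19 mm wide; open, the fingers measure 117 mm over their backs; the gripper's body (75 mm by 190 mm) begins 51 mm behind the grasp point.
Start: joints at [-73.906, 18.392, -4.016, 83.108, 1.295, 78.541, -3.26], TCP at [0.171, 0.627, 0.223] pointing down, gripper open.
Joint ranges: [-163.93, 163.93], [-17.29, 119.83], [-79.2, 71.16], [3.27, 140.29], [-89.18, 269.18], [5.43, 117.66], [-154.24, 154.24]. Speed limits (degrees/s): [147.25, 147.25, 180, 180, 180, 180, 180].

### API

Orientations are given as [roll, pitch, yaw] about the fixed x, y, z axes, in that order (R = Rz(yaw) Ry(pitch) Rx(roll)).
In Python, from cell import telemetry, cams, env gives the robot as it stands.
- The arm moves only by the tool arm_command, never from a script. Its argument "series" is text: rows parted by semicolons, each of 5 numbers parted by spaces: the shift along the tool's x, y, z in mm, then the turn about the tool's z in rad, then the closure in counts, from 0 (fully open) to 255 (shut). A call has 1 to 20 rows; each row shifts and turns the commanded pose from where the row before left it, along the tool's axes as they then stand; what a row does not reach is not made up. A row lasts 1/12 s, in which the tool goes at most 41.7 mm and 7.16 degrees, less where a joint would pass 70% of its speed; a pose out of reach is approached as far as the arm can. A call is refused whole if a number of a shift passes 41.7 or a number of a turn 0.125, either way. A call with a gripper value outside its range is refused whole. The fingers move at their own pace and stop on an object; "squeeze" is the grip in N (left out, the last holds). Time passes only in rows, so rows that do not move let the fingers close. It gives the time, the measured TCP pose, the force, the opening and the grip force at its end, in the units of the state.
- telemetry.get_obs(): the state, without advancing time (a new reading comes with each control period).
- cams.read_camera(name): name is "side" or "top"; returns the picture (480x640x3 uint8, blue, green, red); there is no depth.
- cams.calibration(name): a dict with "K" (3x3 intrinsics, pixels), "origin" and "rotation" of the camera in the world. Camera axes: x right, y down, z forward; pixel columns grow to the right and rows downward; lengths in m; the calibration is good to about 2 mm. A picture is of the moment at which its call begins. calibration takes no time and is no camera call.
- env.sign_off(): hands the job in; it is judged then, once.
The state is a dict: "time_s": time; "qpos": joint angles; "joint_velocities": joint speeds; "effort": joint torques, N m; "tool_pos": TCP position; "tool_rot": TCP orientation; "force": force on the tool from outside, world axes, zero at the start; "wrist_torque": the same for the moment, N m; "grip_width": finger opening in m; "grasp_force": force on a finger pad.
Only numpy, scipy, OpenCV 4.12 (cv2) and the standard library are available. Lean on these libraries where they do the work, as an engineer would, in place of code of your own. Each camera call takes 0.05 s, during which the arm holds its last target. There are 200 camera calls.

## Working session

There is one attempt and no reset: what is moved stays moved. The work goes in short steps, Python scripts to look and compute and a tool call to move; the robot and the scene stay as the last step left them, time stands still between calls to the robot, and variables do not carry over. Pictures are saved under pics/ and viewed, at most 10 in all, crops included, and the job is handed in when it is done.

Besides the shell and the picture viewer there is one more tool, called after "Call:" in YAML: its name, and indented under it one key for each argument. arm_command: Moves the arm, as the interface text tells. Its arguments: {"type":"object","properties":{"series":{"type":"string"},"squeeze":{"type":"number"}},"required":["series"]}

```bash
mkdir -p pics; python3 - <<'E'
from cell import telemetry,cams
import cv2
for n in("top","side"):
    cv2.imwrite(f"pics/{n}0.png",cams.read_camera(n)); c=cams.calibration(n); print(n,c)
print(telemetry.get_obs())
E
```

```text
top {'K': array([[465.38958847,   0.        , 314.88989242],
       [  0.        , 465.38958847, 242.03525794],
       [  0.        ,   0.        ,   1.        ]]), 'origin': array([ 0.35559826, -0.01189258,  0.91977532]), 'rotation': array([-1.68087311e+02,  5.56717594e-02, -8.25425090e+01])}
side {'K': array([[581.43370938,   0.        , 332.36125494],
       [  0.        , 581.43370938, 246.24580737],
       [  0.        ,   0.        ,   1.        ]]), 'origin': array([0.37534394, 0.76436798, 0.5918833 ]), 'rotation': array([-1.25466769e+02, -7.69600832e-02, -1.66371432e+02])}
{'time_s': 0.1, 'qpos': array([-73.9069667 ,  18.43492631,  -4.01520083,  83.16901905,
         1.29544661,  78.54081173,  -3.25772769]), 'joint_velocities': array([-0.04532839, -0.05308857,  0.05770387, -0.23560043,  0.04227279,
       -0.02214643,  0.04577432]), 'effort': array([-2.61263622e-04, -4.92573845e+01, -4.05941913e-01, -3.13400388e+01,
       -6.42351480e-02,  3.95556504e-02,  1.05423298e-04]), 'tool_pos': array([0.17127646, 0.62650563, 0.22155985]), 'tool_rot': array([-1.79900500e+02,  6.05270118e-03,  1.64718639e+02]), 'force': array([0.02481782, 0.97439468, 0.47189423]), 'wrist_torque': array([ 0.02341497, -0.01952928,  0.0012955 ]), 'grasp_force': 0.0, 'grip_width': 0.08700837025081055}
```

View pics/top0.png

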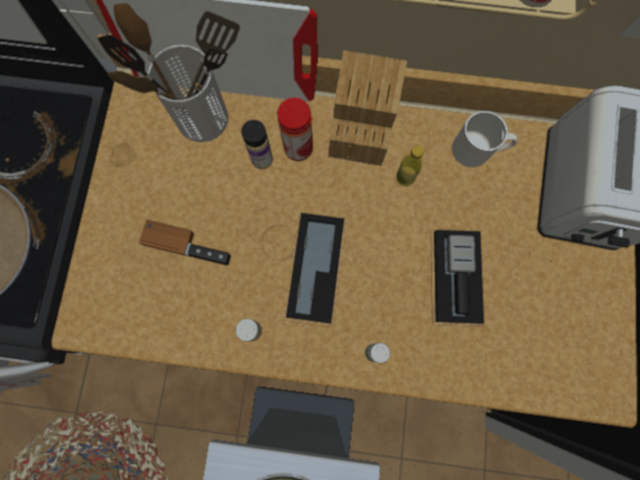

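View pics/side0.png

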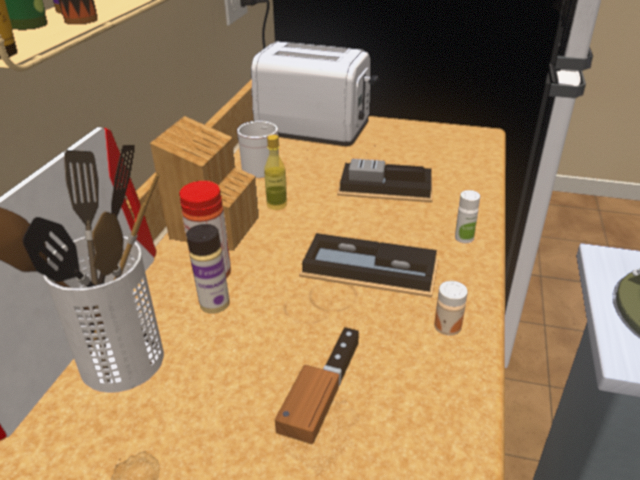

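The top view shows the cleaver at about (185,243), its sheath on the left and handle on the right. The empty pocket is at (316,267) with the wide part up, and the sharpener is at (460,275). Both views agree, and no jar is close to either block. Next I'll extract contours.

```bash
cat > h.py <<'E'
import numpy as np,cv2
from scipy.spatial.transform import Rotation as R
from cell import telemetry,cams
def cal(n):
    c=cams.calibration(n); return c["K"],c["origin"],R.from_euler("xyz",c["rotation"],degrees=True).as_matrix()
def ray(n,uv,z):
    K,o,r=cal(n); uv=np.atleast_2d(uv).astype(float)
    d=np.c_[uv,np.ones(len(uv))]@np.linalg.inv(K).T@r.T
    return (o+d*((z-o[2])/d[:,2])[:,None])[:,:2]
def proj(n,p):
    K,o,r=cal(n); q=(np.atleast_2d(p)-o)@r@K.T; return q[:,:2]/q[:,2:]
E
python3 - <<'E'
from h import *
im=cv2.imread("pics/top0.png")
print(ray("top",[[165,237],[315,265],[460,275],[316,485]],0))
def up(x0,y0,x1,y1): return cv2.resize(im[y0:y1,x0:x1],None,fx=5,fy=5,interpolation=cv2.INTER_CUBIC)
a=up(130,205,240,275);b=up(280,205,350,330);
c=up(425,220,495,330)
cv=np.zeros((600,800,3),np.uint8); 
a=cv2.resize(a,(440,280));b=cv2.resize(b,(336,600));c=cv2.resize(c,(200,314))
cv[:280,:440]=a;cv[:600,450:786]=b;cv[283:597,:200]=c
cv2.imwrite("pics/crop.png",cv)
hsv=cv2.cvtColor(im,cv2.COLOR_BGR2HSV)
for n,(x,y) in dict(sheath=(165,237),handle=(210,253),table=(200,280),foam=(296,300),floor=(320,240),floor2=(305,290)).items(): print(n,hsv[y,x],im[y,x])
E
```

```text
[[ 0.51887845  0.31651755]
 [ 0.5013882   0.00787034]
 [ 0.51883219 -0.28078554]
 [ 0.10016884 -0.04646343]]
sheath [ 13 148 112] [ 47  76 112]
handle [ 97  19 118] [118 116 109]
table [ 18 126 146] [ 74 117 146]
foam [96 27 48] [48 47 43]
floor [ 99  37 109] [109 104  93]
floor2 [ 99  40 109] [109 104  92]
```

View pics/crop.png

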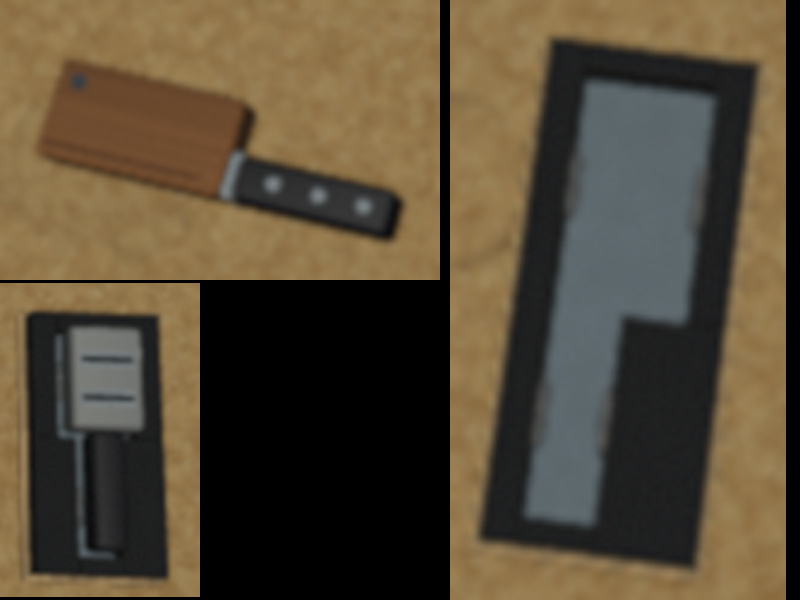

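```bash
cat >> h.py <<'E'
def mask(im,kind,box,s=4):
    x0,y0,x1,y1=box
    b=cv2.resize(im[y0:y1,x0:x1],None,fx=s,fy=s,interpolation=cv2.INTER_CUBIC)
    b=cv2.GaussianBlur(b,(5,5),0)
    h=cv2.cvtColor(b,cv2.COLOR_BGR2HSV).astype(int)
    m=(h[...,2]<72)|(h[...,1]<60) if kind=="foam" else (b[...,1].astype(int)<94)|(h[...,1]<60)
    m=cv2.morphologyEx(m.astype(np.uint8),cv2.MORPH_CLOSE,np.ones((13,13)))
    m=cv2.morphologyEx(m,cv2.MORPH_OPEN,np.ones((9,9)))
    c=max(cv2.findContours(m,0,cv2.CHAIN_APPROX_NONE)[0],key=cv2.contourArea)[:,0]
    return (c+.5)/s-.5+[x0,y0]
def edge(P,c,yaw,ax,sgn,off,lo,hi,tol=8e-3):
    """points near the line ax=off in frame (c,yaw), other axis in lo..hi: offset at mid, slope deg"""
    a=np.radians(yaw);q=(P-c)@np.array([[np.cos(a),-np.sin(a)],[np.sin(a),np.cos(a)]])
    k=(abs(q[:,ax]-off)<tol)&(q[:,1-ax]>lo)&(q[:,1-ax]<hi)
    f=np.polyfit(q[k,1-ax],q[k,ax],1)
    k2=k.copy();k2[k]=abs(np.polyval(f,q[k,1-ax])-q[k,ax])<1.5e-3
    f=np.polyfit(q[k2,1-ax],q[k2,ax],1)
    return np.round([1e3*np.polyval(f,(lo+hi)/2),np.degrees(f[0])*(-1 if ax==0 else 1),k2.sum()],2)
E
python3 - <<'E'
from h import *
im=cv2.imread("pics/top0.png")
for nm,box,kind in(("foamC",(275,200,360,335),"foam"),("foamS",(425,220,495,335),"foam"),("clv",(130,205,245,280),"c")):
    c=mask(im,kind,box); P=ray("top",c,.028); r=cv2.minAreaRect((P*1000).astype(np.float32)); print(nm,np.round(r[0],1),np.round(r[1],1),round(r[2],2))
E
```

```text
foamC [494.3   6.4] [ 85.5 206.3] 89.81
foamS [ 512.6 -268.7] [178.5  90.6] 5.42
clv [509.  262.5] [184.8  53.7] 83.58
```

```bash
python3 - <<'E'
from h import *
im=cv2.imread("pics/top0.png")
F=lambda z:ray("top",mask(im,"foam",(275,200,360,335)),z)
c=np.array([.4943,.0064]);y=-.2
print("foamC far",edge(F(.028),c,y,0,1,.104,-.035,.035),"near28",edge(F(.028),c,y,0,1,-.104,-.035,.035),"near8",edge(F(.008),c,y,0,1,-.104,-.035,.035))
print(" L",edge(F(.028),c,y,1,1,.044,-.085,.085)," R",edge(F(.028),c,y,1,1,-.044,-.085,.085))
F=lambda z:ray("top",mask(im,"foam",(425,220,495,335)),z)
c=np.array([.5126,-.2687]);y=5.42
print("foamS far",edge(F(.028),c,y,0,1,.09,-.035,.035),"near8",edge(F(.008),c,y,0,1,-.09,-.035,.035))
print(" L28",edge(F(.028),c,y,1,1,.044,-.075,.075)," L8",edge(F(.008),c,y,1,1,.044,-.075,.075)," R",edge(F(.028),c,y,1,1,-.044,-.075,.075))
F=lambda z:ray("top",mask(im,"c",(130,205,245,280)),z)
c=np.array([.509,.2625]);y=83.58
print("clv end90",edge(F(.028),c,y,0,1,.09,-.02,.02),"y-25",edge(F(.028),c,y,1,1,-.025,.005,.08),"y+25sheath",edge(F(0),c,y,1,1,.025,0.005,.08),"y+25handle",edge(F(0),c,y,1,1,.025,-.08,-.01),"hend",edge(F(0),c,y,0,1,-.09,.005,.02))
print("handle y1",edge(F(.028),c,y,1,1,.001,-.08,-.015))
E
```

```text
foamC far [102.53  -0.15 140.  ] near28 [-1.027e+02 -4.000e-02  1.470e+02] near8 [-1.019e+02 -3.000e-02  1.440e+02]
 L [4.225e+01 3.000e-02 3.430e+02]  R [-4.215e+01  8.000e-02  3.450e+02]
foamS far [ 88.88  -0.27 143.  ] near8 [-8.77e+01 -2.00e-02  1.45e+02]
 L28 [ 4.487e+01 -2.000e-02  3.080e+02]  L8 [ 3.981e+01 -3.000e-02  3.020e+02]  R [-4.49e+01  1.10e-01  3.09e+02]
clv end90 [91.75  0.56 77.  ] y-25 [-2.597e+01  3.000e-02  1.450e+02] y+25sheath [ 23.18   0.46 143.  ] y+25handle [ 22.5    0.22 135.  ] hend [-85.63  -0.26  29.  ]
handle y1 [ -0.95   0.72 128.  ]
```

Call:
arm_command:
  series: "-23.3 -13.3 0 0 0;-23.3 -13.3 0 0 0;-23.3 -13.3 0 0 0;-23.3 -13.3 0 0 0;-23.3 -13.3 0 0 0;-23.3 -13.3 0 0 0;-23.3 -13.3 0 0 0;-23.3 -13.3 0 0 0;-23.3 -13.3 0 0 0;-23.3 -13.3 0 0 0;-23.3 -13.3 0 0 0;-23.3 -13.3 0 0 0;-23.3 -13.3 0 0 0;-23.3 -13.3 0 0 0;-23.3 -13.3 0 0 0;-23.3 -13.3 0 0 0;-23.3 -13.3 0 0 0;-23.3 -13.3 0 0 0"

```text
time_s: 1.6
tool_pos: [0.5134, 0.2843, 0.2222]
tool_rot: [-180.0, -0.0, 164.7]
force: [-0.1, 1.3, -0.5]
grip_width: 0.087
grasp_force: 0.0
```

Call:
arm_command:
  series: "0 0 8 0.118 0;0 0 8 0.118 0;0 0 8 0.118 0;0 0 8 0.118 0;0 0 8 0.118 0;0 0 8 0.118 0;0 0 8 0.118 0;0 0 8 0.118 0;0 0 8 0.118 0;0 0 8 0.118 0;0 0 8 0.118 0;0 0 8 0.114 0;0 0 0 0 0;0 0 0 0 0"

```text
time_s: 2.77
tool_pos: [0.5123, 0.2853, 0.1259]
tool_rot: [-179.9, 0.1, 84.0]
force: [0.1, 0.5, 0.5]
grip_width: 0.0873
grasp_force: 0.0
```

Call:
arm_command:
  series: "0 0 14 0 0;0 0 14 0 0;0 0 14 0 0;0 0 14 0 0;0 0 14 0 0;0 0 14 0 0;0 0 14 0 0;0 0 10 0 0;0 0 5 0 0;0 0 5 0 0;0 0 0 0 0;0 0 0 0 0"

```text
time_s: 3.77
tool_pos: [0.5132, 0.2857, 0.009]
tool_rot: [180.0, -0.0, 83.8]
force: [-0.5, -0.2, 0.2]
grip_width: 0.087
grasp_force: 0.0
```

Call:
arm_command:
  series: "0 0 0 0 60;0 0 0 0 90;0 0 0 0 120;0 0 0 0 150;0 0 0 0 180;0 0 0 0 220;0 0 0 0 255;0 0 0 0 255;0 0 0 0 255;0 0 0 0 255;0 0 0 0 255;0 0 0 0 255"
  squeeze: 30

```text
time_s: 4.77
tool_pos: [0.5132, 0.2855, 0.0087]
tool_rot: [180.0, -0.0, 83.8]
force: [2.0, 0.4, 0.9]
grip_width: 0.05
grasp_force: 30.0
```

Call:
arm_command:
  series: "0 0 -10 0 255;0 0 -15 0 255;0 0 -20 0 255;0 0 -20 0 255;0 0 -15 0 255;0 0 -11 0.122 255;0 0 0 0.122 255;0 0 0 0.122 255;0 0 0 0.122 255;0 0 0 0.122 255;0 0 0 0.122 255;0 0 0 0.122 255;0 0 0 0.122 255;0 0 0 0.122 255;0 0 0 0.122 255;0 0 0 0.122 255;0 0 0 0.122 255;0 0 0 0 255"

```text
time_s: 6.27
tool_pos: [0.512, 0.2854, 0.0995]
tool_rot: [180.0, 0.1, -0.2]
force: [-0.7, -0.4, -1.8]
grip_width: 0.0498
grasp_force: 30.0
```

Call:
arm_command:
  series: "0 10 0 0 255;0 20 0 0 255;0 25 0 0 255;0 25 0 0 255;0 25 0 0 255;0 25 0 0 255;0 25 0 0 255;0 25 0 0 255;0 25 0 0 255;0 25 0 0 255;0 25 0 0 255;0 15 0 0 255;0 9 0 0 255;0 0 5 0 255;0 0 10 0 255;0 0 10 0 255;0 0 5 0 255;0 0 0 0 255;0 0 0 0 255"

```text
time_s: 7.85
tool_pos: [0.512, 0.0072, 0.0688]
tool_rot: [180.0, 0.1, 0.0]
force: [1.1, 0.4, -2.0]
grip_width: 0.0495
grasp_force: 30.0
```

```bash
python3 - <<'E'
from h import *
for n in("top","side"): cv2.imwrite(f"pics/{n}1.png",cams.read_camera(n))
a=cv2.imread("pics/top1.png");b=cv2.imread("pics/side1.png")
cv=np.zeros((600,800,3),np.uint8)
t=cv2.resize(a[180:340,260:370],None,fx=3.6,fy=3.6,interpolation=2);cv[:t.shape[0],:t.shape[1]]=t
t=cv2.resize(b[120:320,270:470],(400,400),interpolation=2);cv[:400,400:]=t
cv2.imwrite("pics/crop1.png",cv)
o=telemetry.get_obs();print(o["tool_pos"],o["tool_rot"],o["force"],o["grip_width"])
E
```

```text
[0.5127643  0.00694112 0.06962552] [ 1.79990915e+02 -1.46124078e-02 -1.22764875e-02] [-0.23458674 -0.24182971 -1.28127431] 0.049407146340035415
```

View pics/crop1.png

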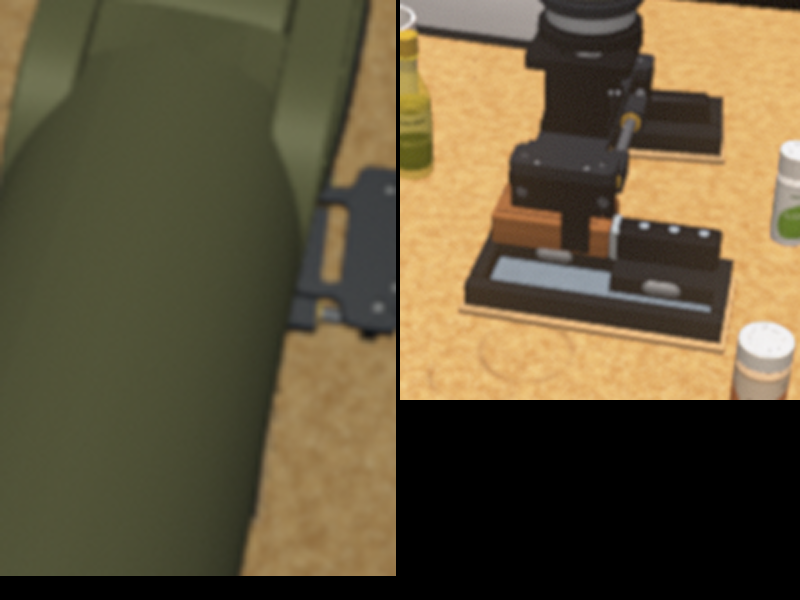

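The side view shows the cleaver held level over the pocket. The sheath is towards the far end and the handle on the near side, which is the right way round. I'll check its position lengthwise against the foam block from this view.

```bash
python3 - <<'E'
from h import *
im=cv2.imread("pics/side1.png")
G=im[...,1].astype(int)
for v in(226,230,234,238): print(v,"L",G[v,308:326],"R",G[v+8,422:438])
for v in(262,268): print(v,"foamL",G[v,298:316])
for v in(270,276,280): print(v,"foamR",G[v,424:442])
def rp(uv,y):
    K,o,r=cal("side");d=r@np.linalg.inv(K)@[*uv,1];p=o+d*(y-o[1])/d[1];return np.round(p*1000,1)
np.set_printoptions(linewidth=200)
# predicted pixels of nominal corners
cx,cy=.4927,.0069
print(proj("side",[[cx+.09,cy+.025,.061+.014],[cx-.09,cy+.025,.061+.014],[.4946+.104,.0064+.044,.02],[.4946-.104,.0064+.044,.02],[.4946+.104,.0504,.028],[.4946-.104,.0504,.028]]))
E
```

```text
226 L [184 184 183 180 178 181 181 164 140 122 116 113 112 111 111 108 110 109] R [107 107 107 107 113 128 137 148 164 178 180 181 187 189 193 188]
230 L [187 188 186 186 185 185 177 146 102  78  78  80  80  80  83  83  85  85] R [116 101  72  50  50  49  47  51  83 132 168 181 176 179 177 179]
234 L [185 184 182 178 174 168 149 115  82  75  81  79  80  79  82  79  79  79] R [ 50  53  53  54  55  52  48  64 116 165 181 180 178 175 177 181]
238 L [188 194 195 195 180 143  92  61  70  76  76  75  76  75  75  77  76  74] R [ 42  40  44  45  45  44  44  76 131 173 188 192 190 187 185 182]
262 foamL [191 194 192 165 109  62  55  56  58  58  60  57  60  59  59  58  58  56]
268 foamL [178 179 179 155 102  54  46  51  54  51  51  47  50  48  49  52  53  52]
270 foamR [ 50  50  54  57  59  59  57  57  70 109 155 172 168 172 179 184 182 182]
276 foamR [ 84  69  59  56  56  54  52  70 126 175 183 168 164 172 172 174 175 176]
280 foamR [ 58  57  57  58  61  59  67 100 153 178 177 172 174 181 186 188 187 179]
[[313.62848163 233.3210151 ]
 [427.82317406 249.11151536]
 [301.73001556 266.41136832]
 [430.97021728 285.81683788]
 [301.58464477 262.46017883]
 [431.4884228  281.79079671]]
```

Call:
arm_command:
  series: "2 0 0 0 255;2 0 0 0 255;0 0 5 0 255;0 0 8 0 255;0 0 8 0 255;0 0 5 0 255;0 0 2 0 255;0 0 2 0 255;0 0 2 0 255;0 0 2 0 255;0 0 0 0 255;0 0 0 0 255"

```text
time_s: 8.95
tool_pos: [0.5166, 0.0065, 0.0356]
tool_rot: [-180.0, -0.0, -0.1]
force: [-0.3, 0.7, -2.1]
grip_width: 0.05
grasp_force: 30.0
```

Call:
arm_command:
  series: "0 0 1 0 255;0 0 1 0 255;0 0 1 0 255;0 0 1 0 255;0 0 0 0 255;0 0 0 0 255;0 0 0 0 255"

```text
time_s: 9.53
tool_pos: [0.5167, 0.0062, 0.0317]
tool_rot: [180.0, -0.0, -0.1]
force: [0.6, -1.6, -0.6]
grip_width: 0.0499
grasp_force: 30.0
```

```bash
python3 - <<'E'
from h import *
b=cams.read_camera("side");cv2.imwrite("pics/side2.png",b)
cv2.imwrite("pics/crop2.png",cv2.resize(b[180:300,280:460],(780,520),interpolation=2))
o=telemetry.get_obs();print(o["force"],o["wrist_torque"])
E
```

```text
[ 1.09081292 -2.85565906 -1.26933387] [-0.44904424  0.06694691 -0.0694981 ]
```

View pics/crop2.png

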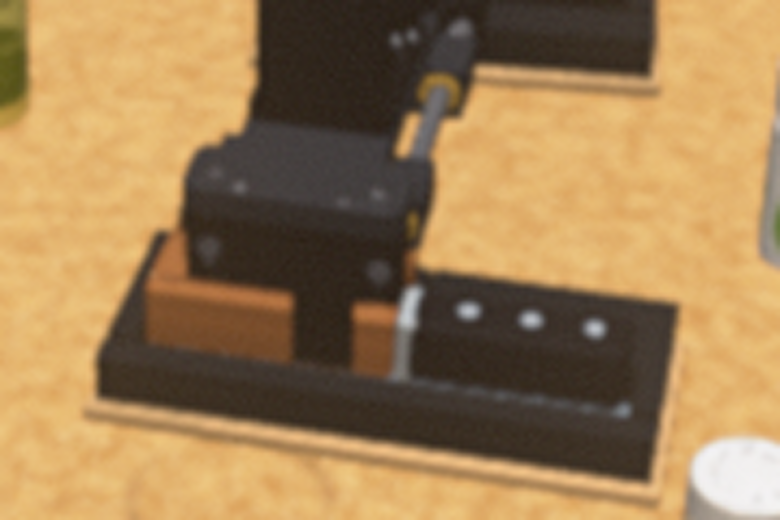

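The cleaver is in the mouth, with no gap to speak of at either end. A small side force towards -y suggests contact on the +y lip, so I'll ease over by 1 mm and keep going down.

Call:
arm_command:
  series: "0 1 0 0 255;0 0 0 0 255;0 0 0 0 255;0 0 0 0 255"

```text
time_s: 9.92
tool_pos: [0.5164, 0.0058, 0.0315]
tool_rot: [-180.0, 0.0, -0.1]
force: [-0.7, -0.3, -0.7]
grip_width: 0.0497
grasp_force: 30.0
```

Call:
arm_command:
  series: "0 0 1 0 255;0 0 0 0 255;0 0 0 0 255;0 0 0 0 255"

```text
time_s: 10.25
tool_pos: [0.5166, 0.0056, 0.0308]
tool_rot: [-180.0, -0.0, -0.1]
force: [-0.6, 0.4, 1.9]
grip_width: 0.0499
grasp_force: 30.0
```

Call:
arm_command:
  series: "0 0 0 0 180;0 0 0 0 120;0 0 0 0 60;0 0 0 0 0;0 0 0 0 0;0 0 0 0 0;0 0 0 0 0;0 0 -10 0 0;0 0 -20 0 0;0 0 -10 0 0;0 0 0 0 255;-11 -3 0 0 255;-11 -3 0 0 255;0 0 0 0 255;0 0 0 0 255;0 0 0 0 255;0 0 0 0 255;0 0 0 0 255"

```text
time_s: 11.75
tool_pos: [0.495, 0.0113, 0.0705]
tool_rot: [180.0, -0.0, -0.1]
force: [0.4, -0.1, 0.7]
grip_width: 0.0419
grasp_force: 0.0
```

Fingers are still closing. I'll go down to contact and press near the middle.

Call:
arm_command:
  series: "0 0 0 0 255;0 0 0 0 255;0 0 0 0 255;0 0 0 0 255;0 0 0 0 255;0 0 0 0 255;0 0 8 0 255;0 0 6 0 255;0 0 3 0 255;0 0 2 0 255;0 0 2 0 255;0 0 2 0 255;0 0 0 0 255;0 0 0 0 255"

```text
time_s: 12.92
tool_pos: [0.4955, 0.0116, 0.0484]
tool_rot: [-180.0, -0.1, -0.1]
force: [-0.9, -1.1, 6.6]
grip_width: 0.0006
grasp_force: 3.1
```

```bash
python3 - <<'E'
from h import *
b=cams.read_camera("side");cv2.imwrite("pics/side3.png",b)
cv2.imwrite("pics/crop3.png",cv2.resize(b[180:300,280:460],(780,520),interpolation=2))
o=telemetry.get_obs();print(o["tool_pos"],o["force"],o["grip_width"])
E
```

```text
[0.49547064 0.01153551 0.0484258 ] [-0.40857796 -1.00808966  6.14911979] 0.000498385325886323
```

View pics/crop3.png

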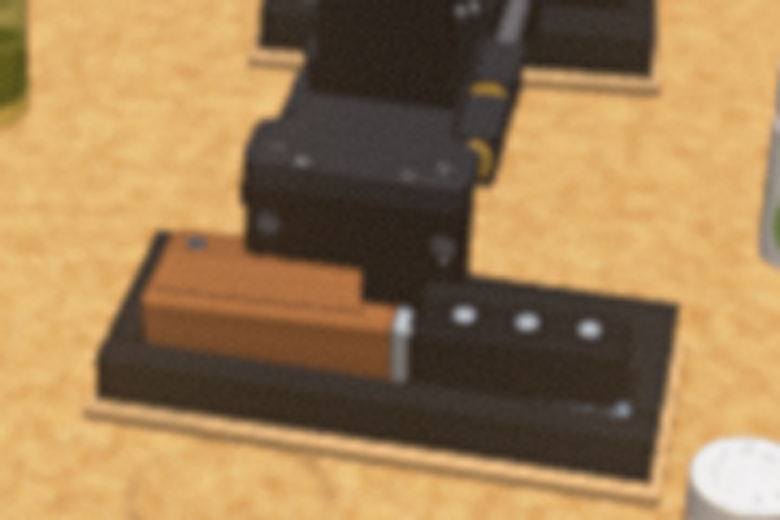

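The cleaver sits level in the mouth and is pushing back with about 6 N. I'll keep pressing.

Call:
arm_command:
  series: "0 0 1.5 0 255;0 0 1.5 0 255;0 0 1.5 0 255;0 0 1.5 0 255;0 0 0 0 255;0 0 0 0 255"

```text
time_s: 13.47
tool_pos: [0.4962, 0.0115, 0.0426]
tool_rot: [-180.0, -0.2, -0.1]
force: [1.1, -1.0, 5.6]
grip_width: 0.0004
grasp_force: 2.7
```

Call:
arm_command:
  series: "0 0 1.5 0 255;0 0 1.5 0 255;0 0 1.5 0 255;0 0 1 0 255;0 0 0 0 255;0 0 0 0 255"

```text
time_s: 13.97
tool_pos: [0.4952, 0.0115, 0.0367]
tool_rot: [-180.0, -0.1, -0.1]
force: [-0.6, -0.0, 4.6]
grip_width: 0.0003
grasp_force: 2.5
```

Call:
arm_command:
  series: "0 0 1 0 255;0 0 1 0 255;0 0 1 0 255;0 0 0 0 255;0 0 0 0 255"

```text
time_s: 14.38
tool_pos: [0.4953, 0.0115, 0.0363]
tool_rot: [-179.9, 0.0, -0.1]
force: [-11.2, -1.3, 30.7]
grip_width: 0.0005
grasp_force: 15.7
```

Solid floor contact at the middle. Next the sheath end, then the handle end.

Call:
arm_command:
  series: "0 0 -6 0 255;0 0 -9 0 255;20 2 0 0 255;20 3 0 0 255;15 0 0 0 255;0 0 0 0 255;0 0 5 0 255;0 0 4 0 255;0 0 2 0 255;0 0 2 0 255;0 0 1 0 255;0 0 0 0 255;0 0 0 0 255"

```text
time_s: 15.47
tool_pos: [0.5479, 0.0066, 0.0364]
tool_rot: [-179.9, 0.2, -0.1]
force: [-9.2, 0.3, 24.2]
grip_width: 0.0009
grasp_force: 11.9
```

Call:
arm_command:
  series: "0 0 -6 0 255;0 0 -9 0 255;-20 -2 0 0 255;-25 -3 0 0 255;-25 -4 0 0 255;-25 -4 0 0 255;-18 0 0 0 255;0 0 0 0 255;0 0 5 0 255;0 0 4 0 255;0 0 2 0 255;0 0 2 0 255;0 0 1 0 255;0 0 0 0 255;0 0 0 0 255"

```text
time_s: 16.72
tool_pos: [0.4372, 0.0192, 0.0363]
tool_rot: [180.0, 0.1, -0.1]
force: [-6.7, -0.7, 18.5]
grip_width: 0.0006
grasp_force: 9.4
```

Both ends are at 36 mm, so the cleaver is home. Now the sharpener.

Call:
arm_command:
  series: "0 0 -10 0 255;0 0 -22 0 255;0 0 -22 0 255;3.6 12 0 0 255;7 25 0 0 255;7 25 0 0 255;7 25 0 0 255;7 25 0 0 255;7 25 0 0 255;7 25 0 0 255;7 25 0 0 255;7 25 0 0 255;7 25 0 0 255;7 25 0 0 255;7 25 0 0 255;3 15 0 0 255;2 12 0 0 255;0 0 10 0 255;0 0 10 0 255;0 0 0 0 255"

```text
time_s: 18.38
tool_pos: [0.5203, -0.2925, 0.0659]
tool_rot: [-179.9, 0.3, -0.0]
force: [-0.5, 0.7, 0.3]
grip_width: 0.0001
grasp_force: 0.0
```

```bash
python3 - <<'E'
from h import *
for n in("side","top"): cv2.imwrite(f"pics/{n}4.png",cams.read_camera(n))
a=cv2.imread("pics/top4.png");b=cv2.imread("pics/side4.png")
cv=np.zeros((560,800,3),np.uint8)
cv[:280,:400]=cv2.resize(b[120:260,290:490],(400,280),interpolation=2)
cv[280:,:400]=cv2.resize(b[180:320,270:470],(400,280),interpolation=2)
cv[:,400:]=cv2.resize(a[200:340,270:370],(400,560),interpolation=2)
cv2.imwrite("pics/crop4.png",cv)
# sharpener head top from first picture
im=cv2.imread("pics/top0.png")
hsv=cv2.cvtColor(im,cv2.COLOR_BGR2HSV)
m=np.zeros((480,640),np.uint8);m[228:276,440:482]=((im[228:276,440:482].min(2)>105)).astype(np.uint8)
m=cv2.morphologyEx(m,cv2.MORPH_CLOSE,np.ones((5,5)))
c=max(cv2.findContours(m,0,1)[0],key=cv2.contourArea)[:,0]
print(cv2.minAreaRect((ray("top",c,.051)*1000).astype(np.float32)))
print(telemetry.get_obs()["tool_pos"])
E
```

```text
((552.8397827148438, -266.9209899902344), (64.53109741210938, 41.852630615234375), 4.0036444664001465)
[ 0.52132177 -0.29275166  0.06776722]
```

View pics/crop4.png

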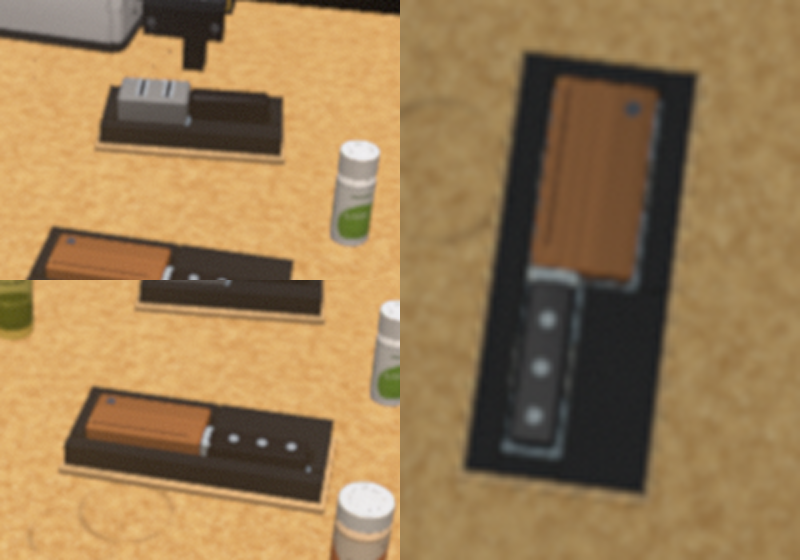

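The cleaver is down, level and evenly seated in its pocket. The fingers have gone about 22 mm too far in -y over the sharpener, so I'll correct that and then press.

Call:
arm_command:
  series: "-5 -11 0 0 255;0 -11 0 0 255;0 0 0 0 255;0 0 6 0 255;0 0 5 0 255;0 0 3 0 255;0 0 2 0 255;0 0 1.5 0 255;0 0 1.5 0 255;0 0 0 0 255;0 0 0 0 255"

```text
time_s: 19.4
tool_pos: [0.5167, -0.273, 0.0505]
tool_rot: [-180.0, 0.0, -0.1]
force: [-1.5, 0.2, 4.8]
grip_width: 0.0004
grasp_force: 2.3
```

Call:
arm_command:
  series: "0 0 1.5 0 255;0 0 1.5 0 255;0 0 1.5 0 255;0 0 1.5 0 255;0 0 0 0 255;0 0 0 0 255"

```text
time_s: 19.9
tool_pos: [0.5188, -0.275, 0.0465]
tool_rot: [179.8, -0.3, -0.1]
force: [-0.8, -0.9, 11.2]
grip_width: 0.0007
grasp_force: 5.6
```

Call:
arm_command:
  series: "0 0 -8 0 255;-4 -4 0 0 255;0 0 0 0 255;0 0 5 0 255;0 0 3 0 255;0 0 1 0 255;0 0 1.5 0 255;0 0 1.5 0 255;0 0 0 0 255;0 0 0 0 255"

```text
time_s: 20.73
tool_pos: [0.5123, -0.2672, 0.0395]
tool_rot: [-179.9, 0.1, -0.0]
force: [-0.9, 2.8, 4.3]
grip_width: 0.001
grasp_force: 2.5
```

Call:
arm_command:
  series: "0 0 1.5 0 255;0 0 1.5 0 255;0 0 1.5 0 255;0 0 0 0 255;0 0 0 0 255"

```text
time_s: 21.15
tool_pos: [0.512, -0.2672, 0.0364]
tool_rot: [-179.8, 0.1, -0.0]
force: [-5.6, 4.8, 16.9]
grip_width: 0.0003
grasp_force: 8.5
```

Call:
arm_command:
  series: "0 0 -6 0 255;0 0 -10 0 255;20 0 0 0 255;20 0 0 0 255;11 0 0 0 255;0 0 0 0 255;0 0 6 0 255;0 0 4 0 255;0 0 2 0 255;0 0 2 0 255;0 0 2 0 255;0 0 1 0 255;0 0 0 0 255;0 0 0 0 255"

```text
time_s: 22.32
tool_pos: [0.5627, -0.2687, 0.0365]
tool_rot: [-179.9, 0.1, -0.1]
force: [-5.2, 3.8, 14.0]
grip_width: 0.0006
grasp_force: 7.0
```

Call:
arm_command:
  series: "0 0 -6 0 255;0 0 -11 0 255;-25 3 0 0 255;-25 3 0 0 255;-25 2 0 0 255;-25 2 0 0 255;-5 0 0 0 255;0 0 0 0 255;0 0 6 0 255;0 0 4 0 255;0 0 2 0 255;0 0 2 0 255;0 0 2 0 255;0 0 1 0 255;0 0 0 0 255;0 0 0 0 255"

```text
time_s: 23.65
tool_pos: [0.4594, -0.2783, 0.0364]
tool_rot: [-179.9, 0.0, -0.0]
force: [-4.7, 4.8, 19.3]
grip_width: 0.0004
grasp_force: 9.7
```

Both ends are at 36 mm. I'll lift clear, move aside and take a last look.

Call:
arm_command:
  series: "0 0 -10 0 255;0 0 -25 0 255;0 0 -30 0 255;0 0 -30 0 255;0 0 -30 0 255;0 -30 0 0 255;0 -35 0 0 255;0 -35 0 0 255;0 -30 0 0 255;0 0 0 0 255;0 0 0 0 255;0 0 0 0 255"

```text
time_s: 24.65
tool_pos: [0.4592, -0.1492, 0.1598]
tool_rot: [180.0, -0.0, -0.1]
force: [-0.3, -0.5, 0.5]
grip_width: 0.0006
grasp_force: 0.0
```

```bash
python3 - <<'E'
from h import *
a=cams.read_camera("top");b=cams.read_camera("side")
cv=np.zeros((560,800,3),np.uint8)
cv[:280,:400]=cv2.resize(b[120:260,290:490],(400,280),interpolation=2)
cv[280:,:400]=cv2.resize(b,(400,280),interpolation=2)
cv[:,400:]=cv2.resize(a[210:340,405:500],(400,560),interpolation=2)
cv2.imwrite("pics/crop5.png",cv)
o=telemetry.get_obs();print(o["tool_pos"],o["force"])
E
```

```text
[ 0.45888018 -0.15014172  0.15966133] [ 0.14612384 -0.21222835  0.11695998]
```

View pics/crop5.png

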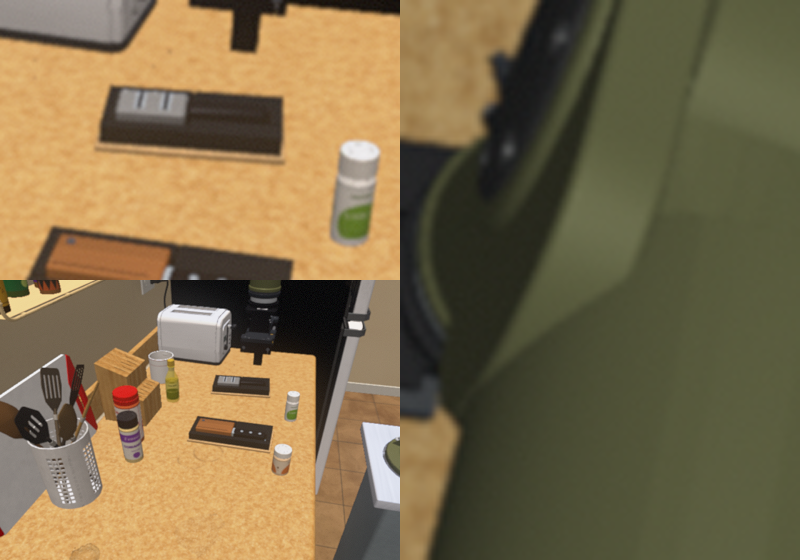

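The side view shows the sharpener low and level in its block, the cleaver home, and every jar and the bottle still standing. I'm handing it in.

```bash
python3 -c "
from cell import env
print(env.sign_off())"
```

```text
the job is handed in; nothing more can be done
None
```

The job is handed in: the cleaver and sharpener are pressed fully home and level (tops about 36 mm up at the middle and both ends), the jars and bottle still look in place, and it took about 25 s; the hand-in returned no verdict.

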